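# Switch on the large chocolate melter and set its thermostat one click up

## Robot

A 7-joint arm with a two-finger parallel gripper is mounted at the origin on the work surface. World frame = base frame: x ahead of the robot, y to its left, z up, the work surface at z = 0. Lengths are in m, angles in rad, forces in N, time in s.
With the tool pointing down it reaches from about 0.4 to 0.875 m from the base axis. Payload 19.3 kg.
Tool frame: the origin (TCP) lies midway between the tips of the shut fingers; the grasp point (between the pads) lies bot.grip_point_offset behind it (bot.grip_point_offset is the distance from the TCP to the grasp point, in m); z points along the fingers, y is the direction in which the jaws open and shut (so a half turn about z gives the same grasp; the last joint's range is limited). The gripper opens to 85 mm and grips with 20 to 120 N. Pads are 22 mm wide; open, the fingers measure 114 mm over their backs; the gripper's body (76 mm by 85 mm) begins 54 mm behind the grasp point. The pads swing forward as they close: fully open they stand 13 mm farther back than shut.
Start: joints at [1.179, 0.521, -0.036, 1.599, 0.021, 1.021, -0.113], TCP at [0.198, -0.593, 0.231] pointing down, gripper open.
Joint ranges: [-2.91, 2.91], [-0.3, 2.13], [-1.5, 1.42], [0.17, 2.43], [-1.26, 4.41], [0.16, 1.93], [-2.52, 2.52]. Speed limits (rad/s): [1.89, 1.89, 2.39, 2.39, 3.01, 3.01, 3.01].

## Interface

Orientations are given as [roll, pitch, yaw] about the fixed x, y, z axes, in that order (R = Rz(yaw) Ry(pitch) Rx(roll)).
In Python, from workcell import bot gives the robot as it stands.
- The arm moves only by the tool servo_tool, never from a script. Its argument "rows" is a list that holds one entry, the list of rows, each a list of 6 numbers: the shift along the tool's x, y, z in cm, then the turn, a rotation vector about the tool's x, y, z in degrees. A call has 1 to 5 rows; each row shifts and turns the commanded pose from where the row before left it, along the tool's axes as they then stand; what a row does not reach is not made up. A row lasts 1/8 s, in which the tool goes at most 62.5 mm and 10.7 degrees, less where a joint would pass 70% of its speed; a pose out of reach is approached as far as the arm can. A call is refused whole if a number of a shift passes 6.25 or a number of a turn 10.7, either way. A call with a gripper value outside its range is refused whole. "grip" is the opening, from -1 (shut) to 1 (fully open), so that 0 is half open, set as the call begins (left out, the last holds). The fingers move at their own pace and stop on an object; "squeeze" is the grip in N (left out, the last holds). Time passes only in rows, so rows that do not move let the fingers close. It gives the time, the measured TCP pose, the force and the opening at its end, in the units of the state.
- bot.observe(): the state, without advancing time (a new reading comes with each control period).
- bot.grab_frame(name): name is "side" or "top"; returns a dict with "image" (400x640x3 uint8, red, green, blue), "K" (3x3 intrinsics, pixels), "R" (3x3) and "t" (3): a world point X has camera coordinates R X + t. Camera axes: x right, y down, z forward; pixel columns grow to the right and rows downward; lengths in m; the calibration is good to about 2 mm. A picture is of the moment at which its call begins. There is no depth.
- bot.job_done(): hands the job in, once; it reports no verdict.
The state is a dict: "clock": time; "qpos": joint angles; "qd": joint speeds; "joint_efforts": joint torques, N m; "position": TCP position; "tool_rot": TCP orientation; "force": force on the tool from outside, world axes, zero at the start; "moment": the same for the moment, N m; "grip_width": finger opening in m.
Only numpy, scipy, OpenCV 4.12 (cv2) and the standard library are available. Lean on these libraries where they do the work, as an engineer would, in place of code of your own. Each camera call takes 0.05 s, during which the arm holds its last target.

## Task

Start the larger of the two chocolate melters: press the push button on its deck fully down, let it come back up, and then, with a fingertip on the top of its knurled thermostat wheel, roll the wheel one click towards the tank so that it rests in the next (middle) detent. Only touch: do not lift, shift or tip the melters or anything else, and leave the smaller melter's controls as they are.

Things in the scene. Friction and masses are not known exactly. Their poses are not given: they have to be found in the camera images.
- melter_large: the LARGER chocolate melter: white, loose on the table, 2 to 3.5 kg. Level deck 100 mm deep, 230 mm wide, 100 mm high faces the robot; behind it an open round tank with steel pan, 190 mm across, rim 126 mm up, its middle 140 mm behind the origin. Origin: on the table right under the wheel's middle; x from deck to tank, y to the left, z up
- melter_large_button (a joint): push button of the large melter, travel in m: 0 is up, 0.006 fully down; springs back up; fully down takes about 4 N
- melter_large_button_top (a point): centre of the top face of the large melter's round black push button (26 mm across, in a grey ring 42 mm across and 12 mm high), on the deck beside the wheel, 87 mm to the melter's +y of it; this top is 22 mm above the deck when up; it is pressed straight down
- melter_large_wheel (a joint): large melter's thermostat wheel, rad; grows as its top rolls towards the tank. Starts in the detent near 0; detents at 0, 0.524, 1.047 (18.3 mm of rim travel apart), let go it snaps to the nearest; the ridge between takes about 2 N along the rim. Its white line sits 30 degrees on the deck's front side of the top at 0, on top at 0.524; three black marks on the deck show the detents
- melter_large_wheel_top (a point): highest point of the large melter's wheel, 107 mm up, fixed to the housing, axes as the melter's. Black knurled wheel 70 mm across, 20 mm wide, axle along y, only the top 7 mm above the deck, between grey curbs that end 3 mm lower than it. It does not sink when pressed; a fingertip pressed here with some 5 N and dragged along x rolls it by friction (coefficient about 0.6)
- melter_small: the SMALLER chocolate melter (leave it alone): white, loose on the table, 2 to 3.5 kg. Level deck 100 mm deep, 160 mm wide, 100 mm high faces the robot; behind it an open round tank with steel pan, 124 mm across, rim 126 mm up, its middle 107 mm behind the origin. Origin: on the table right under the wheel's middle; x from deck to tank, y to the left, z up
- melter_small_button (a joint): push button of the small melter, travel in m: 0 is up, 0.006 fully down; springs back up; fully down takes about 4 N
- melter_small_button_top (a point): centre of the top face of the small melter's round black push button (26 mm across, in a grey ring 42 mm across and 12 mm high), on the deck beside the wheel, 52 mm to the melter's +y of it; this top is 22 mm above the deck when up; it is pressed straight down
- melter_small_wheel (a joint): thermostat wheel of the small melter, rad; built just like the large one's; starts and must stay in its first detent, near 0
- dropper_deck: small amber dropper bottle with black cap, 25 mm across, 48 mm tall, standing on the deck of the large melter on the far side of the wheel from the button; loose; origin at the centre of its foot; leave it standing where it is
- dropper_table: amber dropper bottle, 25 mm across, 55 mm tall, on the table in front of and between the melters; loose; origin at the centre of its foot; leave it
- squeeze_a: white squeeze bottle, 52 mm across, 172 mm tall, at the left side of the table; loose; origin at the centre of its foot; leave it
- squeeze_b: second white squeeze bottle, 52 mm across, 172 mm tall, at the left side; loose; origin at the centre of its foot; leave it
- jug: clear measuring jug with a handle, 90 mm across, 130 mm tall, at the right side; loose; origin at the centre of its foot; leave it
- mug: blue ceramic mug, 80 mm across, 90 mm tall, at the left front; loose; origin at the centre of its foot; leave it
- spatula: kitchen spatula lying on the table at the right front, about 0.25 m long; loose; leave it

How it is judged:
On the way, in this order (a step that is already met when the one before it is completed fails the run):
1. the large melter's button is pressed fully down (value of joint melter_large_button above 0.0048 m and value of joint melter_large_wheel below 0.2 rad), for 0.05 s.
2. the button is back up, the wheel still in its first detent (value of joint melter_large_button below 0.0015 m and value of joint melter_large_wheel below 0.2 rad), for 0.05 s.
3. the large melter's wheel rests in the middle detent, let go (value of joint melter_large_wheel between 0.4436 and 0.6036 rad and contact force between the fingers and melter_large below 0.3 N), for 0.2 s.
At the end, for the whole second after the job is handed in: The large melter's wheel is at rest within 0.08 rad of its middle detent (0.524 rad), its button is up again, the small melter's wheel is still within 0.1 rad of 0, the melters and all loose things stand upright within 20 mm of where they began (value of joint melter_large_wheel between 0.4436 and 0.6036 rad and value of joint melter_small_wheel between -0.1 and 0.1 rad and velocity of joint melter_large_wheel between -0.05 and 0.05 rad/s and value of joint melter_large_button below 0.0015 m and distance of each of melter_large, melter_small, dropper_deck, dropper_table, squeeze_a, squeeze_b, jug, mug, spatula from where it was at the start of the episode below 0.02 m and angle between each of melter_large, melter_small, dropper_deck, dropper_table, squeeze_a, squeeze_b, jug, mug's own z axis and vertical below 0.1 rad); the robot touches nothing.
It fails at once if a melter is shifted by more than 20 mm, lifted or tipped (distance of any of melter_large, melter_small from where it was at the start of the episode above 0.02 m or height (world z) of any of melter_large, melter_small above 0.008 m or angle between any of melter_large, melter_small's own z axis and vertical above 0.1 rad).
It fails at once if the small melter's wheel or button is worked (value of joint melter_small_wheel above 0.26 rad or value of joint melter_small_button above 0.004 m).
It fails at once if a bystander is moved by more than 20 mm or lifted (distance of any of dropper_deck, dropper_table, squeeze_a, squeeze_b, jug, mug, spatula from where it was at the start of the episode above 0.02 m).
It also fails if it takes over 35 s, if anything falls off the work surface, if the arm or the gripper's body presses on something with over 40 N, if the wrist force passes 120 N, or if a joint passes its speed limit or range.

## Working session

There is one attempt and no reset: what is moved stays moved. The work goes in short steps, Python scripts to look and compute and a tool call to move; the robot and the scene stay as the last step left them, time stands still between calls to the robot, and variables do not carry over. Pictures are saved under pics/ and viewed, and the job is handed in when it is done.

Besides the shell and the picture viewer there is one more tool, called after "Call:" as name(argument=value, ...) on one line, values as JSON. servo_tool: Moves the arm, as the interface text tells. Its arguments: {"type":"object","properties":{"rows":{"type":"array"},"grip":{"type":"number"},"squeeze":{"type":"number"}},"required":["rows"]}

```bash
mkdir -p pics; python3 - <<'E'
from workcell import bot
import cv2,pickle
d={}
for n in("side","top"):
    f=bot.grab_frame(n); d[n]=f; cv2.imwrite(f"pics/{n}0.png",f["image"][:,:,::-1])
    print(n,f["K"],f["R"],f["t"])
pickle.dump(d,open("f0.pkl","wb"))
print(bot.observe(),bot.grip_point_offset)
E
```

```text
side [[384.51035054   0.         316.8489253 ]
 [  0.         384.51035054 203.97309524]
 [  0.           0.           1.        ]] [[-0.94700449 -0.32047782 -0.02182801]
 [-0.16837647  0.55312076 -0.81590857]
 [ 0.27355412 -0.76899375 -0.57776877]] [0.45575089 0.15378943 0.97047646]
top [[494.44125332   0.         317.62638124]
 [  0.         494.44125332 193.29091736]
 [  0.           0.           1.        ]] [[-0.00137146 -0.9999802  -0.00614166]
 [-0.99538525  0.00195439 -0.09593952]
 [ 0.09594962  0.00598174 -0.99536822]] [0.00594463 0.45771825 1.46365613]
{'clock': 0.1, 'qpos': array([ 1.17876661,  0.52192505, -0.03631403,  1.59991194,  0.0212104 ,
        1.02110741, -0.11279041]), 'qd': array([-3.65571837e-04, -3.74380493e-03,  2.14856086e-03, -1.34728889e-03,
       -1.28458340e-04, -1.00625617e-03,  9.19778621e-05]), 'joint_efforts': array([ 3.48117770e-03, -9.28490210e+01,  1.98385701e+00, -3.70532799e+01,
        1.81510986e-02,  5.32200298e-03, -1.30880021e-06]), 'position': array([ 0.19755917, -0.59265733,  0.23081573]), 'tool_rot': array([-3.14062964e+00,  8.23012691e-05,  3.21821477e-01]), 'force': array([ 0.00816919,  0.29149768, -0.04210396]), 'moment': array([-0.0539474 , -0.0027223 , -0.02680899]), 'grip_width': 0.085535313473475} 0.0187
```

View pics/side0.png

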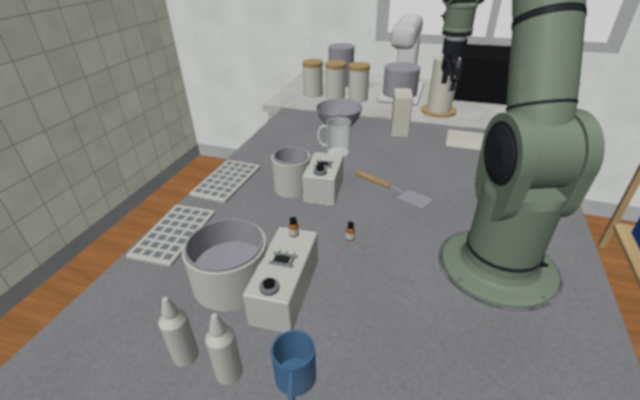

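View pics/top0.png

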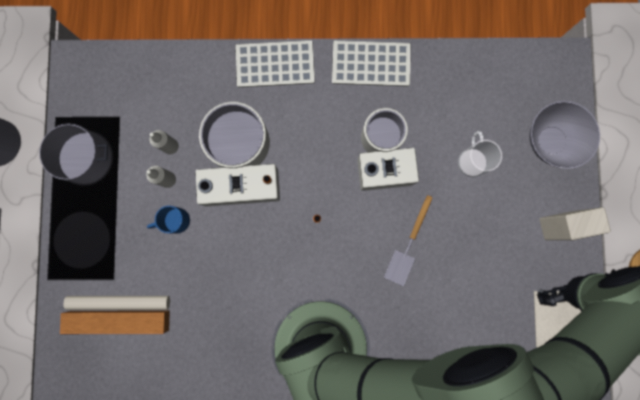

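The large melter is on the left: in the top view the button is at about (205,186), the wheel at (236,184) and the dropper at (267,180). In the side view the button is at (269,286) and the wheel at (283,259). I'll zoom in to refine these.

```bash
python3 - <<'E'
import cv2,pickle
d=pickle.load(open("f0.pkl","rb"))
t=d["top"]["image"][95:215,185:290,::-1]; s=d["side"]["image"][215:335,240:330,::-1]
cv2.imwrite("pics/zt.png",cv2.resize(t,None,fx=5,fy=5,interpolation=cv2.INTER_CUBIC)[:600])
cv2.imwrite("pics/zs.png",cv2.resize(s,None,fx=5,fy=5,interpolation=cv2.INTER_CUBIC))
E
```

```text
(no output)
```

View pics/zt.png

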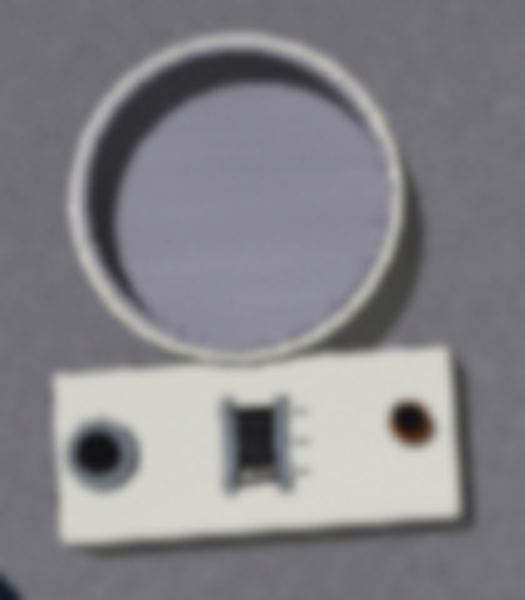

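View pics/zs.png

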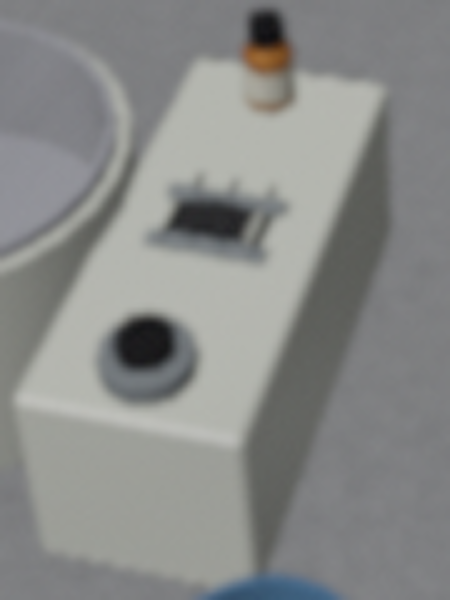

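```bash
cat > h.py <<'E'
import numpy as np,pickle
from scipy.optimize import least_squares
d=pickle.load(open("f0.pkl","rb"))
def proj(n,X):
    f=d[n];c=f["R"]@X+f["t"];p=f["K"]@c;return p[:2]/p[2]
def px(n,x,y):
    o=(185,95) if n=="top" else (240,215)
    return np.array([o[0]+(x+.5)/5-.5,o[1]+(y+.5)/5-.5])
def back(n,p,z):
    f=d[n];r=f["R"].T@np.linalg.solve(f["K"],[p[0],p[1],1]);c=-f["R"].T@f["t"]
    return c+r*(z-c[2])/r[2]
def tri(a,b):
    A=[];
    return least_squares(lambda X:np.r_[proj("top",X)-a,proj("side",X)-b],[.5,.2,.1])
E
python3 - <<'E'
from h import *
np.set_printoptions(precision=4,suppress=True)
T=dict(c1=(52,373),c2=(448,346),c3=(464,517),c4=(62,543),b=(98,452),w=(257,443),d=(408,416))
S=dict(c1=(17,400),c2=(200,62),c3=(388,90),c4=(243,443),b=(146,340),w=(219,222),d=(266,12))
Z=dict(c1=.1,c2=.1,c3=.1,c4=.1,b=.122,w=.104,d=.148)
for k in T:
    r=tri(px("top",*T[k]),px("side",*S[k])); print(k,back("top",px("top",*T[k]),Z[k]),back("side",px("side",*S[k]),Z[k]),r.x,r.cost)
print("tank",back("top",px("top",237,197),.126))
def model(p,loc):
    c,s=np.cos(p[2]),np.sin(p[2]); return np.array([p[0]+c*loc[0]-s*loc[1],p[1]+s*loc[0]+c*loc[1],loc[2]])
def res(p):
    L=dict(c1=(.05+p[3],.115,.1),c2=(.05+p[3],-.115,.1),c3=(-.05+p[3],-.115,.1),c4=(-.05+p[3],.115,.1),b=(p[4],.087,.122),w=(0,0,.104))
    o=[]
    for k in L:
        X=model(p,L[k]); o+=[proj("top",X)-px("top",*T[k]),(proj("side",X)-px("side",*S[k]))]
    o.append(proj("top",model(p,(.14,0,.126)))-px("top",237,197))
    return np.concatenate(o)
r=least_squares(res,[.5,.2,0,0,0]);print(r.x,np.degrees(r.x[2]));print(r.fun.reshape(-1,2))
print(model(r.x,(r.x[4],.087,.122)),model(r.x,(0,0,.107)))
E
```

```text
c1 [0.5202 0.3558 0.1   ] [0.5156 0.3581 0.1   ] [0.5186 0.3558 0.0967] 0.4672702588662467
c2 [0.5353 0.129  0.1   ] [0.5311 0.1345 0.1   ] [0.5349 0.129  0.0951] 0.17149520400639073
c3 [0.437  0.1192 0.1   ] [0.4349 0.1275 0.1   ] [0.4376 0.1198 0.0932] 0.000297940174912607
c4 [0.4226 0.348  0.1   ] [0.4198 0.3508 0.1   ] [0.4217 0.3484 0.0967] 0.1281364755275943
b [0.4721 0.3233 0.122 ] [0.4687 0.3307 0.122 ] [0.4724 0.3248 0.1149] 0.030577732127622284
w [0.4791 0.237  0.104 ] [0.4757 0.2414 0.104 ] [0.4785 0.2374 0.0997] 0.14009173964130056
d [0.4888 0.1462 0.148 ] [0.4888 0.1447 0.148 ] [0.4884 0.146  0.1491] 0.007668910849540658
tank [0.6167 0.2466 0.126 ]
[ 0.4772  0.2393  0.0691  0.     -0.0005] 3.961678727544958
[[-0.5903  0.3583]
 [-1.4371 -0.6236]
 [ 0.3209  0.0821]
 [-0.4567 -1.8359]
 [-0.6971  0.5818]
 [ 0.6696 -1.624 ]
 [-0.9556  1.1005]
 [ 0.2383 -0.0296]
 [-1.0033  0.4914]
 [ 0.0046 -1.8448]
 [-0.8227  0.663 ]
 [-0.2842 -0.749 ]
 [-0.8542 -0.0694]]
[0.4707 0.3261 0.122 ] [0.4772 0.2393 0.107 ]
```

Call:
servo_tool(rows=[[[2,-1,-2,0,0,7.25],[3,-3,-2,0,0,7.25],[3.5,-3.5,0,0,0,0],[3.5,-3.5,0,0,0,0],[3.5,-3.5,0,0,0,0]]], grip=-1, squeeze=20)

```text
clock: 0.72
position: [0.3354, -0.4285, 0.2712]
tool_rot: [-3.141, 0.0, 0.069]
force: [0.0, -1.0, 1.0]
grip_width: -0.0
```

Call:
servo_tool(rows=[[[4,-4,0,0,0,0],[4,-4,0,0,0,0],[4,-4,0,0,0,0],[4,-4,0,0,0,0],[3,-5,0,0,0,0]]])

```text
clock: 1.35
position: [0.5108, -0.2059, 0.271]
tool_rot: [-3.141, 0.0, 0.068]
force: [-0.2, -0.1, -0.1]
grip_width: -0.0002
```

Call:
servo_tool(rows=[[[-1,-5,0,0,0,0],[-1,-5,0,0,0,0],[-1,-5,0,0,0,0],[-1,-5,0,0,0,0],[-1,-5,0,0,0,0]]])

```text
clock: 1.98
position: [0.442, 0.0401, 0.2713]
tool_rot: [3.142, 0.0, 0.069]
force: [0.7, 0.5, 0.5]
grip_width: 0.0003
```

Call:
servo_tool(rows=[[[-1,-5,0,0,0,0],[-1,-5,0,0,0,0],[-1,-5,0,0,0,0],[-1,-4,0,0,0,0],[0,0,0,0,0,0]]])

```text
clock: 2.6
position: [0.3885, 0.228, 0.2712]
tool_rot: [-3.141, 0.001, 0.073]
force: [0.1, -0.5, -0.5]
grip_width: 0.0001
```

```bash
python3 -c "
from workcell import bot
print(bot.observe())"
```

```text
{'clock': 2.6, 'qpos': array([-0.29642403,  0.21540308, -0.42572671,  1.97060737,  0.10560322,
        0.97683993, -2.27034045]), 'qd': array([ 0.04640803, -0.00944058,  0.04725621,  0.01571984,  0.00441697,
        0.00332429,  0.05052671]), 'joint_efforts': array([ -3.53925817, -57.66710043,  -5.05695909, -36.58408284,
        -0.14219126,  -0.10513622,  -1.45221557]), 'position': array([0.38853497, 0.2279957 , 0.2711943 ]), 'tool_rot': array([-3.14082581e+00,  5.11762983e-04,  7.31279083e-02]), 'force': array([ 0.05129465, -0.45550983, -0.46986081]), 'moment': array([-0.03955373, -0.02567055, -0.0207418 ]), 'grip_width': 0.0001226320123634192}
```

Call:
servo_tool(rows=[[[3,-3,0,0,0,0],[3,-3,1,0,0,0],[2.9,-3.2,3,0,0,0],[0,0,3,0,0,0],[0,0,3,0,0,0]]])

```text
clock: 3.22
position: [0.4725, 0.3226, 0.1697]
tool_rot: [3.141, 0.001, 0.068]
force: [0.7, 0.6, -0.5]
grip_width: 0.0001
```

```bash
python3 - <<'E'
from workcell import bot
import cv2
from h import *
o=bot.observe();print(o['position'],o['tool_rot'],o['qpos'],o['force'])
f=bot.grab_frame("side");cv2.imwrite("pics/s1.png",cv2.resize(f["image"][180:340,200:360,::-1],None,fx=3.7,fy=3.7,interpolation=cv2.INTER_CUBIC))
p=proj("side",o['position']);print(p,(p-[200,180])*3.7)
E
```

```text
[0.47247613 0.32263869 0.16974392] [3.14088732e+00 8.10523220e-04 6.82710489e-02] [-0.43143283  0.53353255 -0.37904998  1.78659928  0.24888065  0.86967283
 -2.42704696] [ 0.74437473  0.60813283 -0.49376562]
[266.4395319  262.24489976] [245.82626802 304.30612911]
```

View pics/s1.png

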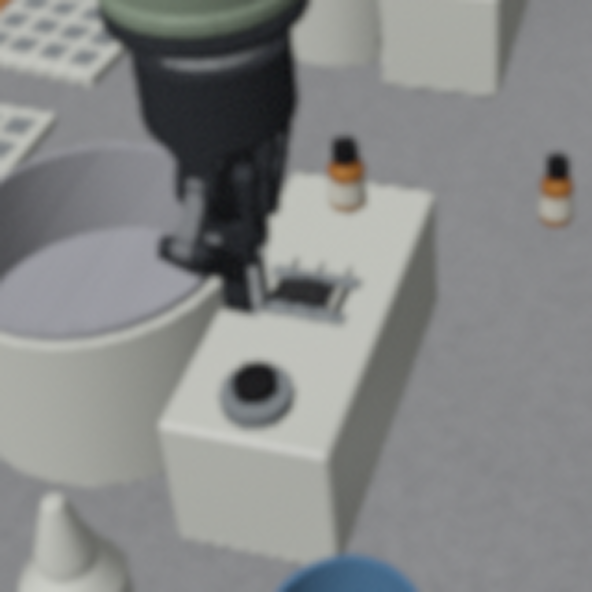

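The tip shows at about (245,305), where the projection says it should be. The button is at (255,383). Joint 7 is close to its limit, so I'll ease the yaw by 10° and then descend.

Call:
servo_tool(rows=[[[0,-0.3,1,0,0,-5],[0,0,1,0,0,-5],[0,0,1,0,0,0],[0,0,0.5,0,0,0],[0,0,0,0,0,0]]])

```text
clock: 3.9
position: [0.472, 0.3261, 0.1362]
tool_rot: [3.141, 0.0, 0.242]
force: [0.9, -0.5, -0.1]
grip_width: -0.0
```

```bash
python3 -c "
from workcell import bot
o=bot.observe();print(o['position'],o['tool_rot'],o['qpos'],o['force'])"
```

```text
[0.47204016 0.32613557 0.13624736] [3.14136231e+00 2.63876875e-04 2.41953067e-01] [-0.41945125  0.5852787  -0.40646263  1.80677473  0.30579115  0.81208495
 -2.30672648] [ 0.86380882 -0.49596474 -0.08883115]
```

Call:
servo_tool(rows=[[[0,0,0.5,0,0,0],[0,0,0.5,0,0,0],[0,0,0.2,0,0,0],[0,0,0,0,0,0]]])

```text
clock: 4.4
position: [0.472, 0.3263, 0.1241]
tool_rot: [3.142, 0.0, 0.243]
force: [0.7, 0.1, -0.4]
grip_width: -0.0002
```

Call:
servo_tool(rows=[[[0,0,0.2,0,0,0],[0,0,0.2,0,0,0],[0,0,0,0,0,0]]])

```text
clock: 4.78
position: [0.4721, 0.3264, 0.1203]
tool_rot: [-3.141, -0.0, 0.243]
force: [0.0, -0.7, 2.0]
grip_width: 0.0002
```

Contact at about 0.122. I'll press on to the bottom of the travel, near 0.116.

Call:
servo_tool(rows=[[[0,0,0.2,0,0,0],[0,0,0.15,0,0,0],[0,0,0,0,0,0]]])

```text
clock: 5.15
position: [0.4721, 0.3264, 0.1168]
tool_rot: [-3.141, -0.0, 0.243]
force: [1.2, 0.8, 2.5]
grip_width: 0.0002
```

Call:
servo_tool(rows=[[[0,0,0.1,0,0,0],[0,0,0,0,0,0]]])

```text
clock: 5.4
position: [0.4721, 0.3264, 0.1161]
tool_rot: [-3.141, -0.0, 0.243]
force: [0.4, -1.2, 7.3]
grip_width: -0.0001
```

Call:
servo_tool(rows=[[[0,0,0.1,0,0,0],[0,0,0,0,0,0]]])

```text
clock: 5.65
position: [0.4722, 0.3264, 0.1157]
tool_rot: [3.142, -0.001, 0.243]
force: [-4.0, -3.5, 20.8]
grip_width: 0.0002
```

Call:
servo_tool(rows=[[[0,0,-0.8,0,0,0],[0,0,-1,0,0,0],[0,0,-1,0,0,0],[0,0,0,0,0,0]]])

```text
clock: 6.15
position: [0.4723, 0.3265, 0.1436]
tool_rot: [-3.141, -0.001, 0.243]
force: [-0.2, 0.2, -0.5]
grip_width: 0.0002
```

```bash
python3 - <<'E'
from workcell import bot
import cv2
from h import *
o=bot.observe();print(o['position'],o['tool_rot'],o['force'])
f=bot.grab_frame("side");cv2.imwrite("pics/s2.png",cv2.resize(f["image"][200:340,220:340,::-1],None,fx=4,fy=4,interpolation=cv2.INTER_CUBIC))
y=o['tool_rot'][2]
dx=np.array([.4772-.009,.239-.0006])-o['position'][:2]
print(dx, dx@[np.cos(y),np.sin(y)],dx@[np.sin(y),-np.cos(y)])
E
```

```text
[0.47232048 0.32650191 0.14358729] [-3.14115766e+00 -1.06592008e-03  2.43098436e-01] [-0.23794963  0.18566402 -0.47710707]
[-0.00412048 -0.08810191] -0.025206431021220367 0.084519584058155
```

View pics/s2.png

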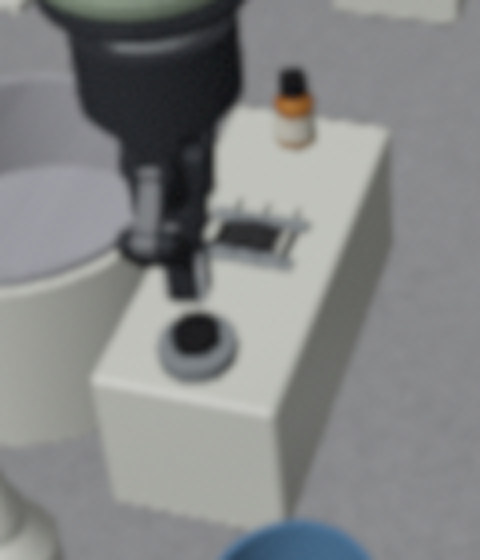

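The button pressed to its stop at 0.116, with force rising to 20 N, and is back up. In the picture it stands clear under the tip at (195,333), and the wheel line is still at the front. Now I'll move over the wheel.

Call:
servo_tool(rows=[[[-1,4,0,0,0,0],[-1.5,4.45,0,0,0,0],[0,0,0.7,0,0,5],[0,0,0.7,0,0,5],[0,0,0,0,0,0]]])

```text
clock: 6.82
position: [0.4677, 0.2381, 0.1283]
tool_rot: [3.141, 0.001, 0.069]
force: [0.5, -0.1, 1.2]
grip_width: 0.0002
```

```bash
python3 - <<'E'
from workcell import bot
import cv2
from h import *
o=bot.observe();print(o['position'],o['tool_rot'],o['force'],o['qpos'][6])
f=bot.grab_frame("side");cv2.imwrite("pics/s3.png",cv2.resize(f["image"][200:340,220:340,::-1],None,fx=4,fy=4,interpolation=cv2.INTER_CUBIC))
p=proj("side",o['position']);print((p-[220,200])*4)
E
```

```text
[0.4677423  0.23809192 0.12825695] [3.14101081e+00 9.92759444e-04 6.91986853e-02] [ 0.53416649 -0.09802769  1.15930937] -2.3389925553028874
[266.16768932 202.52707072]
```

View pics/s3.png

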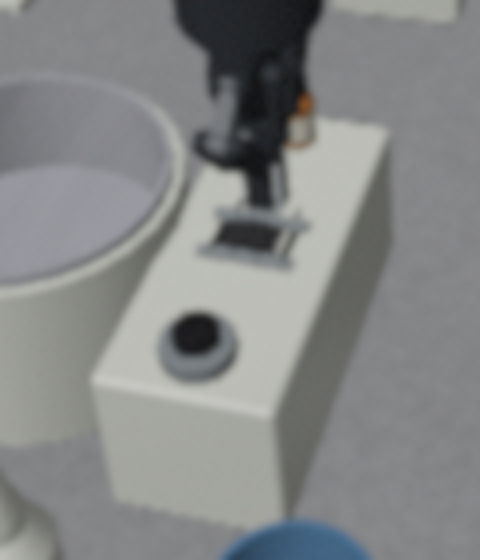

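The tip is at (265,203), directly above the wheel at (250,235), and clear of the dropper. Descending.

Call:
servo_tool(rows=[[[0,0,0.8,0,0,0],[0,0,0.7,0,0,0],[0,0,0.3,0,0,0],[0,0,0.1,0,0,0],[0,0,0,0,0,0]]])

```text
clock: 7.5
position: [0.4681, 0.2383, 0.1098]
tool_rot: [-3.142, -0.0, 0.069]
force: [-0.8, -0.3, -0.2]
grip_width: 0.0001
```

Call:
servo_tool(rows=[[[0,0,0.1,0,0,0],[0,0,0,0,0,0]]])

```text
clock: 7.75
position: [0.4682, 0.2383, 0.1089]
tool_rot: [-3.142, -0.0, 0.069]
force: [0.8, -0.6, -0.5]
grip_width: 0.0001
```

Call:
servo_tool(rows=[[[0,0,0.1,0,0,0],[0,0,0.05,0,0,0],[0,0,0,0,0,0]]])

```text
clock: 8.12
position: [0.4681, 0.2382, 0.1072]
tool_rot: [3.142, 0.0, 0.069]
force: [-0.3, -0.4, 1.1]
grip_width: -0.0
```

Call:
servo_tool(rows=[[[0,0,0.05,0,0,0],[0,0,0,0,0,0]]])

```text
clock: 8.38
position: [0.4682, 0.2383, 0.1069]
tool_rot: [-3.142, -0.0, 0.069]
force: [-0.6, 0.4, 3.0]
grip_width: 0.0002
```

Call:
servo_tool(rows=[[[0,0,0.04,0,0,0],[0,0,0,0,0,0]]])

```text
clock: 8.62
position: [0.4684, 0.2384, 0.1068]
tool_rot: [-3.141, -0.001, 0.069]
force: [-1.0, -0.4, 8.7]
grip_width: 0.0001
```

Call:
servo_tool(rows=[[[0.25,0,0,0,0,0],[0.25,0,0,0,0,0],[0.2,0,0,0,0,0]]])

```text
clock: 9.0
position: [0.4755, 0.2389, 0.1069]
tool_rot: [-3.141, -0.001, 0.069]
force: [-1.4, -1.6, 11.1]
grip_width: -0.0003
```

Call:
servo_tool(rows=[[[0.25,0,0,0,0,0],[0.25,0,0,0,0,0],[0.25,0,0,0,0,0]]])

```text
clock: 9.38
position: [0.4833, 0.2394, 0.1069]
tool_rot: [-3.141, -0.001, 0.069]
force: [0.5, -1.4, 9.3]
grip_width: 0.0
```

Call:
servo_tool(rows=[[[0.25,0,0,0,0,0],[0,0,0,0,0,0]]])

```text
clock: 9.62
position: [0.4858, 0.2396, 0.1069]
tool_rot: [-3.141, -0.001, 0.068]
force: [0.3, -0.0, 9.1]
grip_width: 0.0001
```

```bash
python3 - <<'E'
from workcell import bot
import cv2
f=bot.grab_frame("side");cv2.imwrite("pics/s4.png",cv2.resize(f["image"][230:290,250:320,::-1],None,fx=8,fy=8,interpolation=cv2.INTER_CUBIC))
E
```

```text
(no output)
```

View pics/s4.png

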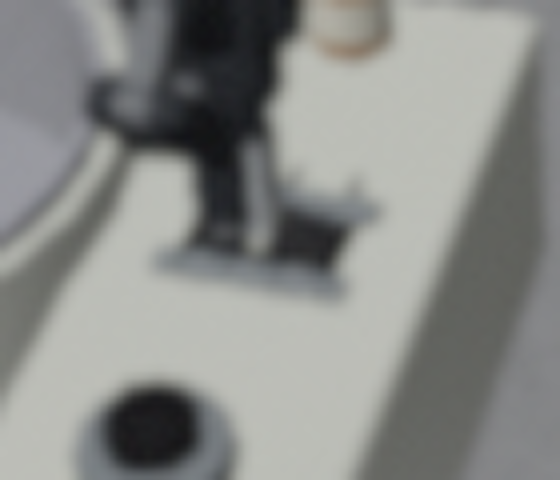

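The white line has left the front of the wheel and now lies under the tip at (240,235). The drag was 17.4 mm. Lifting off.

Call:
servo_tool(rows=[[[0,0,-0.5,0,0,0],[0,0,-1.5,0,0,0],[0,0,-3,0,0,0],[0,0,-4,0,0,0],[0,0,-4,0,0,0]]])

```text
clock: 10.3
position: [0.4848, 0.2395, 0.2386]
tool_rot: [-3.141, -0.0, 0.069]
force: [-0.2, 0.2, 0.5]
grip_width: 0.0001
```

Call:
servo_tool(rows=[[[-4,0,0,0,0,0],[-3,0,0,0,0,0],[0,0,0,0,0,0],[0,0,0,0,0,0]]])

```text
clock: 10.8
position: [0.4158, 0.2347, 0.2371]
tool_rot: [-3.141, -0.001, 0.069]
force: [1.7, 0.4, 0.5]
grip_width: -0.0001
```

```bash
python3 - <<'E'
from workcell import bot
import cv2,numpy as np
from h import d
f=bot.grab_frame("side");c=lambda im:cv2.resize(im[230:295,250:320,::-1],None,fx=5.5,fy=5.5,interpolation=cv2.INTER_CUBIC)
cv2.imwrite("pics/s5.png",np.hstack([c(d["side"]["image"]),c(f["image"])]))
cv2.imwrite("pics/s6.png",f["image"][:,:,::-1])
print(bot.observe()['position'],bot.observe()['force'])
E
```

```text
[0.41590046 0.23471281 0.23684041] [ 0.02929823 -0.15411834  0.08056848]
```

View pics/s5.png

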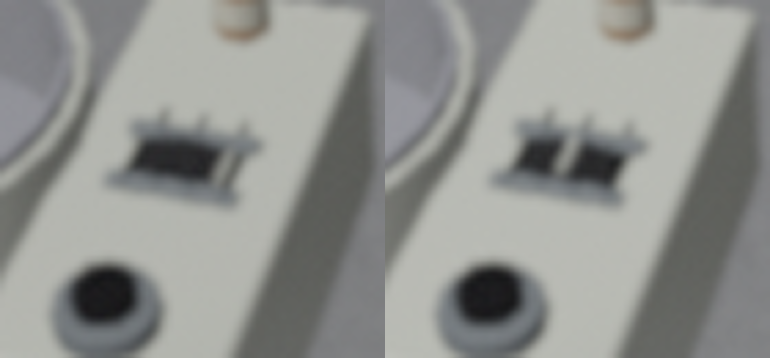

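View pics/s6.png

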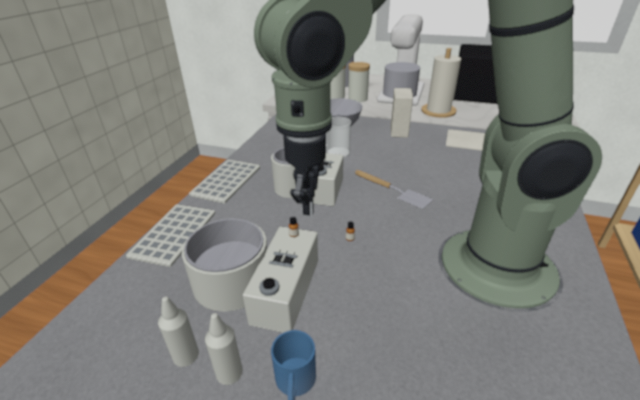

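The white line is now mid-wheel, at (567,155) in the right-hand panel, next to the middle mark. The button is up, the melter and dropper haven't visibly moved, and the robot is clear of everything.

```bash
python3 -c "
from workcell import bot
print(bot.job_done())"
```

```text
the job is handed in; nothing more can be done
None
```

I started the large melter: the button was pressed and released, then its wheel was rolled one click to the middle detent. The job was handed in at about 11 s on the clock; it reports no verdict.

- **Button:** I pressed it straight down with the shut fingertips, from first contact near z = 0.122 m to a hard stop at 0.116 m. The force rose to about 20 N at the stop. After I lifted off, the picture showed the button back up and the wheel line still at the front.
- **Wheel:** I pressed on its top with about 9 N, dragged 17.4 mm towards the tank, and lifted straight off.
- **Last pictures:** The wheel's white line sits at the middle mark and the button is up. The large melter and its dropper bottle are unmoved against the first picture, and the other things in the side view look as they did. The arm was clear, with force readings near zero.

The joint values themselves cannot be read, so the detent and the button are judged from the pictures and forces only. I took no final top view, and in the last side view the arm hid part of the small melter. It never went near that melter's controls.

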